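# Zero the fitter's comparator on the master bar and gauge a handle spacer

## Task

Check a cabinet-handle spacer on the thickness comparator that stands on the kitchen counter. Slide the master bar (the one with the T-shaped end) nose first under the plunger, home right against the stop, then press the gauge head down by its black pad until the needle points at the long zero mark, and let go. Then draw the master out, lay it flat on the cork mat again, and slide the spacer bar (plain, with two screw holes) home against the stop in its place and let go, leaving the head as you zeroed it; seat the bars gently, without ramming the stop or overloading the plunger, and do not disturb the other things on the counter.

Things in the scene. Friction and masses are not known exactly. Their poses are not given: they have to be found in the camera images.
- stand: comparator's fixed dark steel base plate, x -130 to +100 mm, 100 mm wide, 12 mm thick. Origin: on the counter, on the slideway's centre line. Bars lie on the plate's top (z 12 mm) and slide along +x until the nose meets the stop. Round column at x 72 mm behind the stop carries the gauge head; plunger and dial stand over x 2 mm
- mouth (a point): middle of the slideway's mouth on the plate's top, stand x -38 mm. Two rails 8 mm high, inside faces 33 mm apart, run from stand x -20 to +40 mm (the stop); between the mouth and x -20 they flare out by about 7 mm a side
- stop: the fixed steel stop across the end of the slideway, 10 mm thick (x), 40 mm wide, 18 mm high; a bar must not push it with more than 20 N
- stop_face (a point): middle of the lower edge of the stop's face that the nose must meet: stand x 40 mm, z 12 mm. A bar is home when its nose is within 1.5 mm of this face, lying flat and straight between the rails
- pad (a point): centre of the top of the black pad, 36 mm across, on the gauge head over the column; 130 mm above the counter with the head fully up, starts 0 to 10 mm lower. Pressed straight down the head slides, at most 28 mm from fully up, and stays by friction (about 11 N to move it, plus the plunger's spring). Plunger meets the master about 18 mm below fully up; zero is 5 mm further
- dial (a point): centre of the white dial face, which looks up from a round case 62 mm across and 26 mm high, fixed to the gauge head over the plunger (face 91 mm above the counter with the head fully up; needle stands 4 mm over it)
- plunger: thin steel plunger under the dial, ball tip 12 mm across; origin: bottom of the tip. Sprung down in the head: 3 N at the start of its 14 mm travel, 0.9 N more per mm; must not bear on a bar with over 22 N. With the head zeroed and nothing below, its tip hangs 15 mm above the plate; a bar's sloping nose lifts it (15 to 25 N of push; then about 10 to 16 N of rubbing)
- needle (a joint): dial's black needle: 0 rad with the plunger hanging free, turns clockwise from above 0.2 rad for each mm the plunger is pushed into the head. The long broad zero mark, on the side away from the column, is at 1.0 rad; ticks every 0.2 rad. Zeroed: 1.0 within 0.3 rad on the master; the spacer then reads about 1.4
- master: master bar, 20 mm thick (z), 130 long (x), 30 wide (y), flat below; over its last 30 mm the top slopes down to a +x nose face 11 mm high, to ride under the plunger. T-shaped tail: crossbar 50 mm wide (y), x -65 to -55 mm, as thick as the bar. Starts on the mat, nose towards the comparator (within 0.6 rad of the stand's x). Origin: centre of the underside. Steel, about 0.55 kg.
- master_nose (a point): middle of the lower edge of the master bar's nose face, 65 mm along +x from its origin
- spacer: spacer bar, 22 mm thick (z), 130 long (x), 30 wide (y), flat below; over its last 30 mm the top slopes down to a +x nose face 11 mm high, to ride under the plunger. No crossbar; two dark screw holes on top. Starts on the mat, nose towards the comparator (within 0.6 rad of the stand's x). Origin: centre of the underside. Steel, about 0.45 kg.
- spacer_nose (a point): middle of the lower edge of the spacer bar's nose face, 65 mm along +x from its origin
- mat: cork mat fixed to the counter, 200 mm (its x) by 170 mm (its y), 4 mm thick; origin: centre of the underside. The two bars lie side by side on it about 90 mm apart; either may be on either side
- fruit_bowl: bystander: steel bowl with lemons, 156 mm across, 90 mm high; origin under its centre
- mug: bystander: white mug, 80 mm across, 90 mm high; origin under its centre
- screwdriver: bystander: screwdriver lying flat, 200 mm long along its x; origin under its middle
- towel_roll: bystander: paper towel roll on a steel foot, 150 mm across, 272 mm high; origin under its centre
Mind the look-alikes: they are no part of the job. Leave any purple look-alike of the spacer alone.

How it is judged:
By the outcome, as a careful person would: the job done as asked, in the order asked, and still so for the second after the job is handed in, with the robot touching nothing.
It also fails if it takes over 72 s, if anything falls off the work surface, if the arm or the gripper's body presses on something with over 40 N, if the wrist force passes 120 N, or if a joint passes its speed limit or range.

## Robot

A 7-joint arm with a two-finger parallel gripper is mounted at the origin on the work surface. World frame = base frame: x ahead of the robot, y to its left, z up, the work surface at z = 0. Lengths are in m, angles in rad, forces in N, time in s.
With the tool pointing down it reaches from about 0.4 to 0.85 m from the base axis. Payload 10.4 kg.
Tool frame: the origin (TCP) lies midway between the tips of the shut fingers; the grasp point (between the pads) lies 19 mm behind it; z points along the fingers, y is the line along which they close (so a half turn about z gives the same grasp; the last joint's range is limited). The gripper opens to 85 mm and grips with 20 to 120 N. Pads are 22 mm wide; open, the fingers measure 114 mm over their backs; the gripper's body (76 mm by 85 mm) begins 54 mm behind the grasp point. The pads swing forward as they close: fully open they stand 13 mm farther back than shut.
Start: joints at [-1.172, 0.332, -0.065, 1.46, 0.022, 1.35, -0.088], TCP at [0.256, 0.57, 0.231] pointing down, gripper open.
Joint ranges: [-2.6, 2.6], [-0.5, 2.12], [-1.47, 1.34], [0.16, 2.42], [-1.27, 4.41], [0.06, 2.06], [-2.6, 2.6]. Speed limits (rad/s): [2.22, 2.22, 2.79, 2.79, 3.14, 3.14, 3.14].

## Interface

Orientations are given as a unit quaternion [x, y, z, w].
In Python, from workcell import monitor, eyes, manip gives the robot as it stands.
- The arm moves only by the tool send_rows, never from a script. Its arguments are lists of equal length, an entry for each row: "offset": the shift along the tool's x, y, z in mm, a list of three; "roll": the turn about the tool's z in rad. In form: {"offset": [[tx, ty, tz], ...], "roll": [roll, ...]}. A call has exactly 5 rows; each row is the pose to reach, as a shift and turn from the pose commanded when the call began, along the tool's axes at that moment; what a row does not reach only later rows make up. A row lasts 1/12 s, in which the tool goes at most 41.7 mm and 7.16 degrees, less where a joint would pass 70% of its speed; a pose out of reach is approached as far as the arm can. A call with a gripper value outside its range is refused whole. "jaw" is the opening, from 0 (shut) to 1 (fully open), set as the call begins (left out, the last holds). The fingers move at their own pace and stop on an object; "newtons" is the grip in N (left out, the last holds). Time passes only in rows, so rows that repeat a pose let the fingers close, or fill a call up. It gives the time, the measured TCP pose, the force and the opening at its end, in the units of the state.
- monitor.get_obs(): the state, without advancing time (a new reading comes with each control period).
- eyes.camera(name): name is "scene" or "side" or "wrist"; returns (picture, depth): 480x640x3 uint8, blue, green, red; 480x640 float32, m along the optical axis (not along the pixel's ray), 0 where there is no reading.
- eyes.camera_params(name): a dict with "fovy" (degrees; the focal length in pixels is half the picture's height over the tangent of half this angle, whatever the lens; pixels are square), "cx", "cy" (the principal point, pixels), "R" (3x3) and "t" (3): a world point X has camera coordinates R X + t. Camera axes: x right, y down, z forward; pixel columns grow to the right and rows downward; lengths in m; the calibration is good to about 2 mm. A picture is of the moment at which its call begins: read the wrist's pose just before it. camera_params takes no time and is no camera call; for the wrist camera it gives the pose at the moment of the call.
- manip.hand_in(): hands the job in, once; it reports no verdict.
The state is a dict: "clock": time; "joint_pos": joint angles; "joint_velocities": joint speeds; "tau": joint torques, N m; "position": TCP position; "ee_rot": TCP orientation; "ft_force": force on the tool from outside, world axes, zero at the start; "torque": the same for the moment, N m; "grip_width": opening from 0.0 (shut) to 1.0 (fully open).
Only numpy, scipy, OpenCV 4.12 (cv2) and the standard library are available. Lean on these libraries where they do the work, as an engineer would, in place of code of your own. Each camera call takes 0.05 s, during which the arm holds its last target. There are 200 camera calls.

## Working session

There is one attempt and no reset: what is moved stays moved. The work goes in short steps, Python scripts to look and compute and a tool call to move; the robot and the scene stay as the last step left them, time stands still between calls to the robot, and variables do not carry over. Pictures are saved under pics/ and viewed, on a budget of 10 in all, crops included, one or two more only if the job needs it, and the job is handed in when it is done.

Besides the shell and the picture viewer there is one more tool, called after "Call:" as a command line: name --pt "numbers of a row" for each row, then --argument value for the rest. send_rows: Moves the arm, as the interface text tells. Its arguments: {"type":"object","properties":{"offset":{"type":"array"},"roll":{"type":"array"},"jaw":{"type":"number"},"newtons":{"type":"number"}},"required":["offset","roll"]}

```bash
ls; mkdir -p pics
python3 - <<'E'
from workcell import monitor, eyes, manip
import cv2,numpy as np
o=monitor.get_obs();print(o)
for n in("scene","side"):
    p,d=eyes.camera(n);k=eyes.camera_params(n);print(n,k)
    cv2.imwrite(f"pics/{n}0.png",p);np.savez(f"{n}0.npz",p=p,d=d,**k)
E
```

```text
pics
{'clock': 0.0, 'joint_pos': array([-1.17161183,  0.33287585, -0.06471945,  1.46094298,  0.02158453,
        1.34991817, -0.08848408]), 'joint_velocities': array([ 0.00030499, -0.00024989,  0.00105321,  0.00029854,  0.00126724,
        0.0003337 ,  0.00111986]), 'tau': array([-2.42838769e-04, -6.25447369e+01,  4.88630659e-02, -3.91602480e+01,
        1.62082678e-02,  1.01179158e-02,  5.89277533e-06]), 'position': array([0.25570131, 0.56987902, 0.23051271]), 'ee_rot': array([ 2.09307021e-01,  9.77849705e-01, -7.13194080e-04, -1.28775055e-04]), 'ft_force': array([-0.48324431, -0.18070399, -1.27556264]), 'torque': array([-0.00464581, -0.01737611, -0.02079827]), 'grip_width': 1.0010109744596372}
scene {'fovy': 46.304834337757704, 'cx': 315.5523469967812, 'cy': 240.38636516362743, 'R': array([[-0.47126233,  0.88194571, -0.0091426 ],
       [ 0.54469085,  0.28286806, -0.78949195],
       [-0.69370289, -0.37703771, -0.61369282]]), 't': array([ 0.24136004, -0.23217569,  2.11703407])}
side {'fovy': 57.360485553649255, 'cx': 314.7286363831451, 'cy': 246.17115749309517, 'R': array([[ 0.83098192, -0.55583568,  0.02270994],
       [-0.33480582, -0.53230707, -0.77753086],
       [ 0.44426805,  0.63851067, -0.62843458]]), 't': array([-0.46628464,  0.30227662,  0.87940545])}
```

View pics/scene0.png

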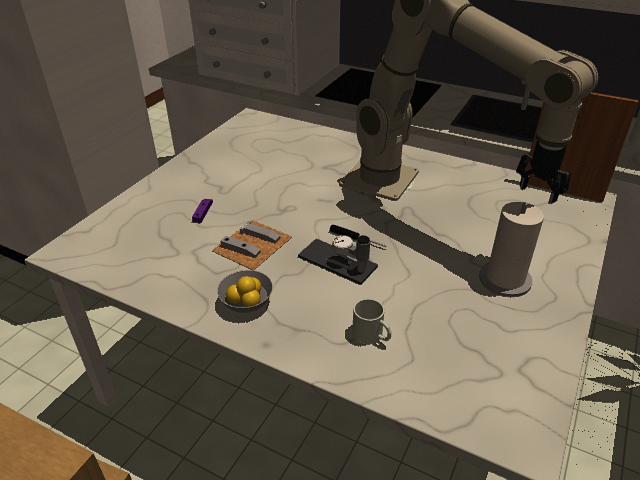

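View pics/side0.png

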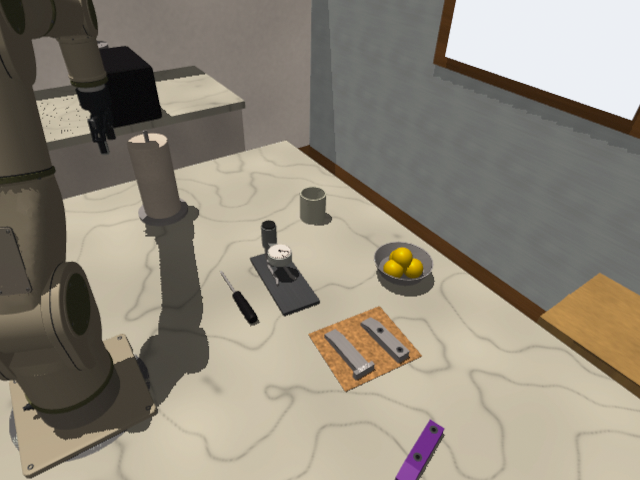

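The side view shows the mat at about (365,347). The master, with its T-tail at (363,370), lies on the robot's side, and the spacer with its holes is at (385,340). The stand is at (284,280), the screwdriver at (240,300), the bowl at (403,265) and the mug at (313,205). The purple look-alike is at (420,450).

```bash
cat > h.py <<'E'
import numpy as np,cv2
from scipy.spatial.transform import Rotation as Ro
def cast(k,uv,z):
    f=240/np.tan(np.radians(k['fovy'])/2); R,t=k['R'],k['t']
    uv=np.atleast_2d(uv).astype(float)
    r=np.c_[(uv[:,0]-k['cx'])/f,(uv[:,1]-k['cy'])/f,np.ones(len(uv))]@R
    c=-R.T@t; s=(z-c[2])/r[:,2]; return c+r*s[:,None]
def cloud(k,d):
    f=240/np.tan(np.radians(k['fovy'])/2)
    v,u=np.mgrid[:480,:640]
    P=np.stack([(u-k['cx'])/f*d,(v-k['cy'])/f*d,d],-1)
    return (P-k['t'])@k['R']
def proj(k,X):
    f=240/np.tan(np.radians(k['fovy'])/2); c=np.atleast_2d(X)@k['R'].T+k['t']
    return np.c_[k['cx']+f*c[:,0]/c[:,2],k['cy']+f*c[:,1]/c[:,2]]
def rect(P):  # min area rect of xy points -> centre, long axis dir, sizes (mm)
    (c,s,a)=cv2.minAreaRect((P[:,:2]*1000).astype(np.float32)); b=cv2.boxPoints((c,s,a))
    e=[b[1]-b[0],b[2]-b[1]]; L=max(e,key=np.linalg.norm)
    return np.array(c),np.arctan2(L[1],L[0]),sorted(s)
def to_tool(o,X): # world target TCP -> tool shift mm
    return Ro.from_quat(o['ee_rot']).inv().apply(np.asarray(X)-o['position'])*1000
E
python3 - <<'E'
from h import *
k=dict(np.load('side0.npz'));p,d=k['p'],k['d'];W=cloud(k,d)
for n,uv in dict(masterT=(363,370),mnose=(332,335),sp_near=(403,352),sp_nose=(368,322),plate_near=(290,308),plate_nr=(316,294),dial=(280,252),pad=(268,226),bowl=(403,262),mug=(313,195),sd_tip=(223,274),sd_end=(253,321),roll=(150,140),purp=(420,450)).items():
    print(n,(W[uv[1],uv[0]]*1000).round())
hsv=cv2.cvtColor(p,cv2.COLOR_BGR2HSV)
print('sun')
m=cv2.inRange(hsv,(5,100,60),(22,255,255))>0
z=W[...,2]
mm=m&(z>0)&(z<.012)&(np.abs(W[...,0]-W[347,345,0])<.2)&(np.abs(W[...,1]-W[347,345,1])<.2);print('mat',rect(W[mm]))
q=W[(z>.018)&(z<.032)&(np.linalg.norm(W[...,:2]-W[347,365,:2],axis=-1)<.12)]
print(len(q))
dk=(p.max(-1)<70)&(z>.008)&(z<.016)&(np.linalg.norm(W[...,:2]-W[285,290,:2],axis=-1)<.16);print('plate',rect(W[dk]),W[dk][:,2].mean())
E
```

```text
masterT [ 503. -268.   22.]
mnose [ 505. -153.   17.]
sp_near [ 605. -279.   22.]
sp_nose [ 600. -167.   16.]
plate_near [471. -27.  11.]
plate_nr [560.  -8.  -5.]
dial [515.  93.  85.]
pad [517. 156. 126.]
bowl [770. -91.  67.]
mug [760. 309.  57.]
sd_tip [386. 173.  10.]
sd_end [377. -13.   9.]
roll [364. 555. 240.]
purp [ 483. -456.   22.]
sun
mat (array([ 557.26721191, -204.53697205]), np.float32(-0.10598766), [170.68511962890625, 200.60324096679688])
1270
plate (array([464.28094482,  77.62155151]), np.float32(1.4331596), [187.77207946777344, 224.3407745361328]) 0.010583060835882728
```

Run:
```python
from h import *
from workcell import monitor, eyes
o=monitor.get_obs();k=eyes.camera_params('wrist');T=Ro.from_quat(o['ee_rot'])
print(k['fovy'],k['cx'],k['cy']);c=-k['R'].T@k['t'];print('cam in tool',T.inv().apply(c-o['position'])*1000);print('cam axes in tool (rows)',T.inv().apply(k['R']).round(3))
print(T.as_matrix().round(3))
print(to_tool(o,[.256,.52,.33]),to_tool(o,[.50,-.11,.34]))
```

```text
64.53344965622222 315.4288219468031 237.5472182856138
cam in tool [  72.31982451    0.23027824 -142.07232999]
cam axes in tool (rows) [[-0.     1.     0.   ]
 [-0.959 -0.    -0.282]
 [-0.282 -0.     0.959]]
[[-0.912  0.409 -0.   ]
 [ 0.409  0.912 -0.001]
 [-0.    -0.001 -1.   ]]
[-20.68255588 -45.56268268 -99.32734976] [-501.20759077 -520.47658507 -108.73352589]
```

Call:
send_rows --pt "0 0 -41" --pt "0 0 -82" --pt "-15 -32 -100" --pt "-32 -70 -110" --pt "-50 -108 -120" --roll '[0, 0, 0, 0, 0]'

```text
clock: 0.52
position: [0.2569, 0.4529, 0.3511]
ee_rot: [0.209, 0.978, 0.0, -0.0]
ft_force: [0.9, -0.0, 0.4]
grip_width: 0.996
```

Call:
send_rows --pt "-32 -26 -2" --pt "-64 -50 -4" --pt "-96 -75 -6" --pt "-128 -100 -8" --pt "-160 -125 -10" --roll '[0, 0, 0, 0, 0]'

```text
clock: 0.93
position: [0.3524, 0.2722, 0.3606]
ee_rot: [0.209, 0.978, 0.0, -0.0]
ft_force: [1.0, 0.7, 0.2]
grip_width: 0.996
```

Call:
send_rows --pt "-32 -20 0" --pt "-64 -40 0" --pt "-96 -60 0" --pt "-128 -80 0" --pt "-160 -100 0" --roll '[0.115, 0.23, 0.345, 0.46, 0.575]'

```text
clock: 1.35
position: [0.4576, 0.1157, 0.3606]
ee_rot: [0.48, 0.877, 0.0, -0.0]
ft_force: [0.7, 1.8, 0.3]
grip_width: 1.003
```

Call:
send_rows --pt "-26 -5 0" --pt "-50 -10 0" --pt "-60 -10 0" --pt "-60 -10 0" --pt "-60 -10 0" --roll '[0.115, 0.23, 0.345, 0.46, 0.575]'

```text
clock: 1.77
position: [0.4813, 0.0608, 0.3603]
ee_rot: [0.71, 0.704, -0.0, -0.0]
ft_force: [0.5, 1.0, 0.1]
grip_width: 1.001
```

```bash
cat > snap.py <<'E'
import sys;from h import *;from workcell import eyes,monitor
n,c=sys.argv[1:3]
k=eyes.camera_params(c);p,d=eyes.camera(c);cv2.imwrite(f"pics/{n}.png",p);np.savez(n+".npz",p=p,d=d,**k)
E
python3 snap.py w1 wrist
```

```text
(no output)
```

View pics/w1.png

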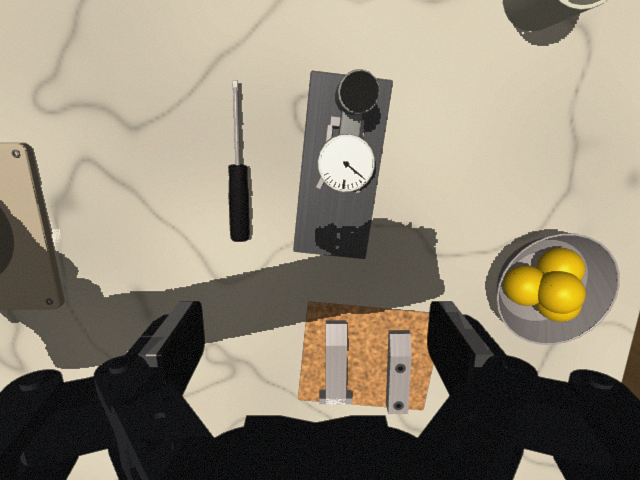

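The wrist view shows the plate with corners at about (311,71), (393,80), (366,258) and (294,250), the pad at (358,91) and the dial at (346,162). The master is at (337,360) with its T-tail at (336,397), and the spacer is at (399,370). The needle points lower right.

```bash
cat > m1.py <<'E'
import sys;from h import *
n=sys.argv[1];k=dict(np.load(n+'.npz'));p,d=k['p'],k['d'];W=cloud(k,d);z=W[...,2];hsv=cv2.cvtColor(p,cv2.COLOR_BGR2HSV)
# plate by depth
m=(z>.007)&(z<.018)&(hsv[...,2]<110)&(np.hypot(W[...,0]-.51,W[...,1]-.08)<.19)&(W[...,0]>.44)
m=cv2.morphologyEx(m.astype(np.uint8),cv2.MORPH_OPEN,np.ones((5,5)))
l,lab,st,_=cv2.connectedComponentsWithStats(m);m=lab==1+np.argmax(st[1:,4])
c,a,s=rect(W[m]);print('plate',c,a,s,'z',W[m][:,2].mean())
u=np.array([np.cos(a),np.sin(a)]);u*=np.sign(u[1]);
# centre at stand x -15
print('stand origin',c+15*u,'yaw',np.arctan2(u[1],u[0]),'pad by plate',c+87*u,'dial',c+17*u)
for nm,zz,rng,c0 in(('pad',(.108,.134),.05,c+87*u),('dial',(.07,.1),.05,c+17*u)):
    mm=(z>zz[0])&(z<zz[1])&(np.hypot(W[...,0]-c0[0]/1e3,W[...,1]-c0[1]/1e3)<rng)
    q=W[mm];
    if len(q): print(nm,len(q),rect(q)[0],rect(q)[2],'z med',np.median(q[:,2])*1000)
# bars: low saturation raised on the mat
sat=hsv[...,1]<70
mm=(sat|(z>.017))&(z>.011)&(z<.04)&(np.abs(W[...,0]-.557)<.12)&(np.abs(W[...,1]+.21)<.11)
l,lab,st,_=cv2.connectedComponentsWithStats(mm.astype(np.uint8))
for i in range(1,l):
    if st[i,4]>300:
        q=W[lab==i]; print('bar',st[i],'zmed',np.median(q[:,2]),rect(q))
        t=q[q[:,2]>np.median(q[:,2])-.003];print('  top',rect(t))
        for y0 in np.arange(-.28,-.13,.02):
            r=q[np.abs(q[:,1]-y0)<.004]
            if len(r):print('   y%.3f x %.1f..%.1f z%.1f'%(y0,r[:,0].min()*1e3,r[:,0].max()*1e3,np.median(r[:,2])*1e3))
E
python3 m1.py w1
```

```text
plate [511.70080566  76.67118835] 1.4538071 [99.73986053466797, 229.53150939941406] z 0.011470211859199825
stand origin [513.45164359  91.56865692] yaw 1.4538071 pad by plate [521.85566616 163.07649994] dial [513.68508875  93.55498505]
pad 1509 [521.77478027 163.33831787] [38.57501983642578, 39.393028259277344] z med 127.45850123988264
dial 2996 [510.82543945 101.89409637] [61.04779815673828, 78.12434387207031] z med 88.39744641533287
bar [ 319  322   34   82 1814] zmed 0.0231022297181798 (array([ 508.02578735, -203.74012756]), np.float32(1.5685), [49.7199821472168, 131.30557250976562])
  top (array([ 507.80255127, -210.36322021]), np.float32(-1.569321), [49.732906341552734, 117.98570251464844])
   y-0.260 x 483.1..532.7 z23.0
   y-0.240 x 493.6..521.8 z23.7
   y-0.220 x 493.6..521.6 z23.6
   y-0.200 x 493.6..522.8 z23.5
   y-0.180 x 493.6..522.6 z23.5
   y-0.160 x 493.7..522.5 z20.9
   y-0.140 x 493.9..522.8 z15.1
bar [ 387  332   25   82 1788] zmed 0.025056681912744898 (array([ 601.22644043, -221.10855103]), np.float32(-1.5583234), [30.742290496826172, 132.15406799316406])
  top (array([ 601.37750244, -228.70077515]), np.float32(-1.5583236), [30.62950325012207, 116.967041015625])
   y-0.280 x 586.9..616.1 z25.4
   y-0.260 x 586.5..616.2 z25.5
   y-0.240 x 586.2..616.8 z25.7
   y-0.220 x 586.0..615.4 z25.5
   y-0.200 x 585.6..615.9 z25.5
   y-0.180 x 585.6..615.0 z23.4
   y-0.160 x 585.5..615.2 z15.8
```

Call:
send_rows --pt "-28.4 2.9 0" --pt "-57 5.8 27" --pt "-85 8.7 54" --pt "-114 11.6 81" --pt "-142 14.5 108" --roll '[0, 0, 0, 0, 0]'

```text
clock: 2.23
position: [0.4953, -0.0816, 0.2515]
ee_rot: [0.706, 0.708, 0.0, 0.0]
ft_force: [1.3, 0.4, 0.3]
grip_width: 0.999
```

Call:
send_rows --pt "-28.4 2.9 28" --pt "-57 5.8 56" --pt "-85 8.7 84" --pt "-114 11.6 112" --pt "-142 14.5 140" --roll '[0, 0, 0, 0, 0]'

```text
clock: 2.65
position: [0.5098, -0.2235, 0.1113]
ee_rot: [0.706, 0.708, 0.0, 0.0]
ft_force: [0.9, 0.3, 0.7]
grip_width: 0.998
```

Call:
send_rows --pt "0 0 20" --pt "0 0 40" --pt "0 0 50" --pt "0 0 50" --pt "0 0 50" --roll '[0, 0, 0, 0, 0]'

```text
clock: 3.07
position: [0.5101, -0.2219, 0.0629]
ee_rot: [0.707, 0.707, -0.0, -0.0]
ft_force: [0.1, -0.8, 0.8]
grip_width: 0.995
```

Call:
send_rows --pt "0 -2 20" --pt "0 -2 40" --pt "0 -2 54" --pt "0 -2 54" --pt "0 -2 54" --roll '[0, 0, 0, 0, 0]'

```text
clock: 3.48
position: [0.5086, -0.2222, 0.0098]
ee_rot: [0.707, 0.707, 0.0, 0.0]
ft_force: [0.4, -0.3, 0.8]
grip_width: 1.0
```

Call:
send_rows --pt "0 0 0" --pt "0 0 0" --pt "0 0 0" --pt "0 0 0" --pt "0 0 0" --roll '[0, 0, 0, 0, 0]' --jaw 0.0 --newtons 70

```text
clock: 3.9
position: [0.5086, -0.2224, 0.0095]
ee_rot: [0.707, 0.707, 0.001, 0.0]
ft_force: [-0.7, 1.9, 3.0]
grip_width: 0.329
```

Call:
send_rows --pt "0 0 0" --pt "0 0 0" --pt "0 0 0" --pt "0 0 0" --pt "0 0 0" --roll '[0, 0, 0, 0, 0]'

```text
clock: 4.32
position: [0.5086, -0.2223, 0.0095]
ee_rot: [0.707, 0.707, 0.001, 0.0]
ft_force: [-1.2, 1.5, 7.4]
grip_width: 0.327
```

Call:
send_rows --pt "0 0 -10" --pt "0 0 -25" --pt "0 0 -40" --pt "10 0 -45" --pt "30 0 -45" --roll '[0, 0, 0, 0, 0]'

```text
clock: 4.73
position: [0.5081, -0.1942, 0.0551]
ee_rot: [0.709, 0.705, 0.0, 0.001]
ft_force: [-0.7, -0.1, -5.3]
grip_width: 0.33
```

Call:
send_rows --pt "35 -2 0" --pt "70 -4 0" --pt "105 -6 0" --pt "140 -8 0" --pt "165 -8.4 0" --roll '[0, 0.03, 0.06, 0.09, 0.117]'

```text
clock: 5.15
position: [0.4984, -0.023, 0.0532]
ee_rot: [0.747, 0.665, -0.0, -0.001]
ft_force: [0.8, 0.4, -6.3]
grip_width: 0.331
```

Call:
send_rows --pt "0 0 0" --pt "0 0 0" --pt "0 0 0" --pt "0 0 0" --pt "0 0 0" --roll '[0, 0, 0, 0, 0]'

```text
clock: 5.57
position: [0.4995, -0.0283, 0.0536]
ee_rot: [0.748, 0.664, -0.0, 0.0]
ft_force: [1.3, 0.8, -4.7]
grip_width: 0.333
```

```bash
python3 snap.py w2 wrist; python3 snap.py s2 side; python3 -c "
from h import *;from workcell import monitor
o=monitor.get_obs();print(o['position']*1000,Ro.from_quat(o['ee_rot']).as_matrix()[:,0],to_tool(o,[.5002,-.0212,.0200]))"
```

```text
[499.62378078 -28.07917347  53.588158  ] [ 1.19147659e-01  9.92876528e-01 -1.87283780e-04] [ 6.90511556 -0.24255861 33.58690159]
```

View pics/w2.png

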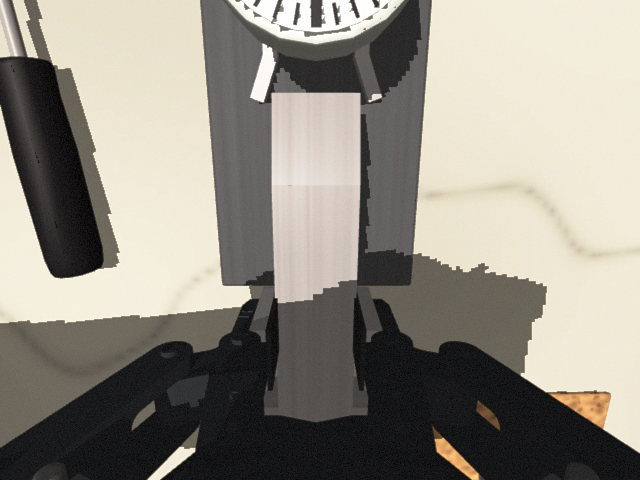

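The picture shows the flare ends at (262,100) and (373,100) and the nose at columns 272–360, so the bar is centred between the rails. Lowering.

Call:
send_rows --pt "4 0 10" --pt "7 0 20" --pt "7 0 28" --pt "7 0 33" --pt "7 0 34" --roll '[0, 0, 0, 0, 0]'

```text
clock: 6.08
position: [0.4995, -0.0204, 0.0181]
ee_rot: [0.748, 0.664, -0.001, -0.001]
ft_force: [-0.1, 1.1, -4.9]
grip_width: 0.332
```

Call:
send_rows --pt "0 0 0.5" --pt "0 0 1" --pt "0 0 1.5" --pt "0 0 1.5" --pt "0 0 1.5" --roll '[0, 0, 0, 0, 0]'

```text
clock: 6.5
position: [0.5008, -0.0203, 0.0184]
ee_rot: [0.748, 0.664, 0.0, 0.0]
ft_force: [-0.5, 0.8, -5.8]
grip_width: 0.332
```

Call:
send_rows --pt "0 0 0.5" --pt "0 0 1" --pt "0 0 1.3" --pt "0 0 1.3" --pt "0 0 1.3" --roll '[0, 0, 0, 0, 0]'

```text
clock: 6.92
position: [0.5008, -0.0202, 0.0175]
ee_rot: [0.748, 0.664, 0.0, -0.0]
ft_force: [-4.0, -0.2, 5.8]
grip_width: 0.332
```

Call:
send_rows --pt "2 0 -0.6" --pt "5 0 -0.6" --pt "8 0 -0.6" --pt "11 0 -0.6" --pt "14 0 -0.6" --roll '[0, 0, 0, 0, 0]'

```text
clock: 7.33
position: [0.5024, -0.0061, 0.0175]
ee_rot: [0.748, 0.664, 0.0, 0.0]
ft_force: [0.0, -1.8, -1.6]
grip_width: 0.331
```

Call:
send_rows --pt "3 0 0" --pt "6 0 0" --pt "9 0 0" --pt "12 0 0" --pt "14 0 0" --roll '[0, 0, 0, 0, 0]'

```text
clock: 7.75
position: [0.504, 0.0079, 0.0175]
ee_rot: [0.747, 0.664, 0.0, 0.0]
ft_force: [-0.1, -1.8, -0.3]
grip_width: 0.333
```

Call:
send_rows --pt "2 0 0" --pt "4 0 0" --pt "6 0 0" --pt "6 0 0" --pt "6 0 0" --roll '[0, 0, 0, 0, 0]'

```text
clock: 8.17
position: [0.5047, 0.014, 0.0175]
ee_rot: [0.747, 0.664, 0.0, -0.0]
ft_force: [0.8, -0.0, -1.7]
grip_width: 0.331
```

Call:
send_rows --pt "0 0 0" --pt "0 0 0" --pt "0 0 0" --pt "0 0 -10" --pt "0 0 -40" --roll '[0, 0, 0, 0, 0]' --jaw 0.75

```text
clock: 8.58
position: [0.5021, 0.0132, 0.0555]
ee_rot: [0.748, 0.664, -0.003, -0.001]
ft_force: [-0.8, 0.9, 0.1]
grip_width: 0.746
```

Call:
send_rows --pt "-30 0 0" --pt "-60 0 0" --pt "-67 0 0" --pt "-67 0 0" --pt "-67 0 0" --roll '[0, 0, 0, 0, 0]' --jaw 0.0

```text
clock: 9.0
position: [0.4969, -0.0528, 0.0579]
ee_rot: [0.748, 0.664, 0.0, -0.0]
ft_force: [0.6, 0.7, 0.5]
grip_width: 0.035
```

```bash
cat > st.py <<'E'
from h import *;from workcell import monitor
o=monitor.get_obs();P=o['position']*1000;u=np.array([np.cos(1.4538),np.sin(1.4538)]);d=P[:2]-[513.45,91.57]
x=Ro.from_quat(o['ee_rot']).as_matrix()[:,0]
print('t %.2f stand s %.1f lat %.1f z %.1f toolx-yaw %.4f F'%(o['clock'],d@u,d@[-u[1],u[0]],P[2],np.arctan2(x[1],x[0])),o['ft_force'].round(1),'w %.3f'%o['grip_width'])
E
python3 st.py; python3 snap.py w3 wrist
```

```text
t 9.00 stand s -145.3 lat -0.4 z 57.9 toolx-yaw 1.4519 F [0.6 0.7 0.5] w 0.035
```

View pics/w3.png

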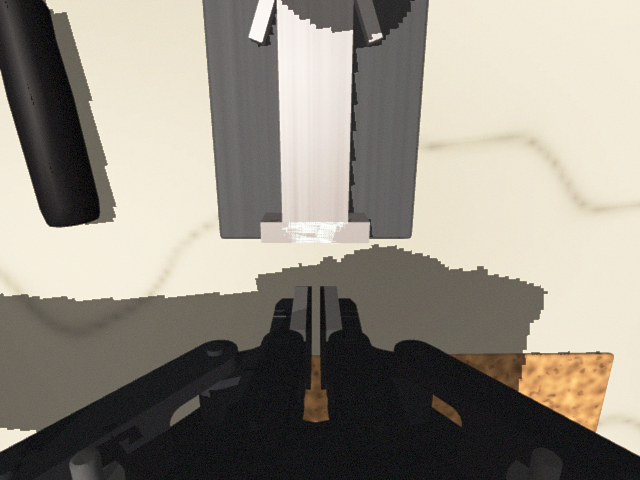

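The picture shows the master lying straight in the rails, its tail at row 230 in front of the fingers at row 290. Lowering and pushing from behind.

Call:
send_rows --pt "0 0 20" --pt "0 0 41" --pt "0 0 41" --pt "3 0 41" --pt "6 0 41" --roll '[0, 0, 0, 0, 0]'

```text
clock: 9.47
position: [0.4979, -0.0464, 0.0172]
ee_rot: [0.747, 0.664, 0.0, 0.0]
ft_force: [0.3, 0.1, -0.4]
grip_width: 0.003
```

Call:
send_rows --pt "2 0 0" --pt "4 0 0" --pt "6 0 0" --pt "8 0 0" --pt "10 0 0" --roll '[0, 0, 0, 0, 0]'

```text
clock: 9.88
position: [0.4989, -0.0374, 0.0169]
ee_rot: [0.748, 0.664, 0.0, 0.0]
ft_force: [-0.4, -3.8, 2.6]
grip_width: -0.001
```

Call:
send_rows --pt "2.5 0 0" --pt "5 0 0" --pt "7.5 0 0" --pt "10 0 0" --pt "12 0 0" --roll '[0, 0, 0, 0, 0]'

```text
clock: 10.3
position: [0.5, -0.0249, 0.0164]
ee_rot: [0.748, 0.664, -0.0, -0.0]
ft_force: [-0.7, -3.9, 2.6]
grip_width: -0.0
```

Call:
send_rows --pt "2 0 0" --pt "4 0 0" --pt "6 0 0" --pt "8 0 0" --pt "9 0 0" --roll '[0, 0, 0, 0, 0]'

```text
clock: 10.72
position: [0.501, -0.016, 0.0164]
ee_rot: [0.747, 0.664, 0.0, -0.0]
ft_force: [-0.6, -4.3, 2.5]
grip_width: -0.001
```

```bash
python3 st.py; python3 snap.py w4 wrist
python3 - <<'E'
from h import *
k=dict(np.load('w4.npz'));p,d=k['p'],k['d']
u=np.array([.1167,.9932]);v=np.array([-u[1],u[0]]);O=np.array([513.45,91.57])
W=cloud(k,d);S=np.dstack([(W[...,:2]*1e3-O)@u,(W[...,:2]*1e3-O)@v,W[...,2]*1e3])
m=(S[...,2]>24)&(S[...,2]<36)&(abs(S[...,1])<30)&(S[...,0]>-125)&(S[...,0]<-50)&(p.min(-1)>70)
q=S[m];print(len(q),q.min(0),q.max(0),np.percentile(q[:,0],2))
E
```

```text
t 10.72 stand s -108.2 lat -0.2 z 16.4 toolx-yaw 1.4530 F [-0.6 -4.3  2.5] w -0.001
12877 [-101.61296533  -23.73701094   24.00598288] [-50.00402244  26.28743287  35.97651257] -96.26187173599024
```

Call:
send_rows --pt "0.8 0 0" --pt "1.6 0 0" --pt "2.4 0 0" --pt "3.2 0 0" --pt "4 0 0" --roll '[0, 0, 0, 0, 0]'

```text
clock: 11.18
position: [0.5015, -0.0123, 0.0164]
ee_rot: [0.748, 0.664, -0.0, -0.0]
ft_force: [-0.2, -4.5, 2.2]
grip_width: 0.0
```

Call:
send_rows --pt "0.3 0 0" --pt "0.6 0 0" --pt "0.9 0 0" --pt "1.2 0 0" --pt "1.2 0 0" --roll '[0, 0, 0, 0, 0]'

```text
clock: 11.6
position: [0.5016, -0.0111, 0.0164]
ee_rot: [0.748, 0.664, 0.0, -0.0]
ft_force: [-0.9, -4.4, 0.8]
grip_width: 0.002
```

Call:
send_rows --pt "0.2 0 0" --pt "0.4 0 0" --pt "0.6 0 0" --pt "0.8 0 0" --pt "0.8 0 0" --roll '[0, 0, 0, 0, 0]'

```text
clock: 12.02
position: [0.5017, -0.0103, 0.0164]
ee_rot: [0.748, 0.664, 0.0, -0.0]
ft_force: [-0.7, -2.9, 1.1]
grip_width: -0.001
```

```bash
python3 st.py
```

```text
t 12.02 stand s -102.5 lat -0.2 z 16.4 toolx-yaw 1.4529 F [-0.7 -2.9  1.1] w -0.001
```

Call:
send_rows --pt "0.2 0 0" --pt "0.4 0 0" --pt "0.6 0 0" --pt "0.8 0 0" --pt "0.8 0 0" --roll '[0, 0, 0, 0, 0]'

```text
clock: 12.43
position: [0.5018, -0.0095, 0.0164]
ee_rot: [0.748, 0.664, 0.0, -0.0]
ft_force: [-0.5, -1.8, 0.1]
grip_width: -0.001
```

Call:
send_rows --pt "0.1 0 0" --pt "0.2 0 0" --pt "0.3 0 0" --pt "0.4 0 0" --pt "0.4 0 0" --roll '[0, 0, 0, 0, 0]'

```text
clock: 12.85
position: [0.5019, -0.0091, 0.0165]
ee_rot: [0.748, 0.664, 0.0, -0.0]
ft_force: [-0.6, -2.4, 0.3]
grip_width: 0.002
```

```bash
python3 st.py
```

```text
t 12.85 stand s -101.4 lat -0.3 z 16.5 toolx-yaw 1.4528 F [-0.6 -2.4  0.3] w 0.002
```

Still only friction; I'll creep on.

Call:
send_rows --pt "0.15 0 0" --pt "0.3 0 0" --pt "0.45 0 0" --pt "0.6 0 0" --pt "0.6 0 0" --roll '[0, 0, 0, 0, 0]'

```text
clock: 13.27
position: [0.5019, -0.0088, 0.0164]
ee_rot: [0.748, 0.664, -0.0, 0.0]
ft_force: [-1.4, -3.7, 0.1]
grip_width: 0.004
```

Call:
send_rows --pt "0.1 0 0" --pt "0.2 0 0" --pt "0.3 0 0" --pt "0.4 0 0" --pt "0.4 0 0" --roll '[0, 0, 0, 0, 0]'

```text
clock: 13.68
position: [0.5019, -0.0088, 0.0164]
ee_rot: [0.748, 0.664, -0.0, 0.0]
ft_force: [-1.7, -6.5, 0.1]
grip_width: -0.004
```

```bash
python3 st.py
```

```text
t 13.68 stand s -101.0 lat -0.3 z 16.4 toolx-yaw 1.4523 F [-1.7 -6.5  0.1] w -0.004
```

Home: motion stopped at s = -101.0, as predicted, with the force rising to 6.5 N. Backing off and going to the pad.

Call:
send_rows --pt "-6 0 0" --pt "-8 0 -40" --pt "-8 0 -80" --pt "-8 0 -121" --pt "-8 0 -145" --roll '[0, 0, 0, 0, 0]'

```text
clock: 14.1
position: [0.5023, -0.016, 0.1656]
ee_rot: [0.748, 0.664, 0.002, 0.001]
ft_force: [-0.0, 1.1, 0.7]
grip_width: 0.001
```

Call:
send_rows --pt "38 0 0" --pt "77 0 0" --pt "116 0 0" --pt "155 0 0" --pt "181 0 0" --roll '[0, 0, 0, 0, 0]'

```text
clock: 14.52
position: [0.5219, 0.1687, 0.1616]
ee_rot: [0.746, 0.666, 0.001, -0.001]
ft_force: [-0.4, 0.3, 0.9]
grip_width: 0.0
```

Call:
send_rows --pt "0 0 10" --pt "0 0 20" --pt "0 0 26" --pt "0 0 28" --pt "0 0 28" --roll '[0, 0, 0, 0, 0]'

```text
clock: 14.93
position: [0.5221, 0.1622, 0.1329]
ee_rot: [0.748, 0.663, -0.001, -0.0]
ft_force: [0.1, -0.9, 0.4]
grip_width: 0.005
```

```bash
python3 st.py
```

```text
t 14.93 stand s 71.2 lat -0.4 z 132.9 toolx-yaw 1.4508 F [ 0.1 -0.9  0.4] w 0.005
```

Over the pad, centred. Pressing slowly.

Call:
send_rows --pt "0 0 1.5" --pt "0 0 3" --pt "0 0 4.5" --pt "0 0 6" --pt "0 0 7.5" --roll '[0, 0, 0, 0, 0]'

```text
clock: 15.35
position: [0.5227, 0.1635, 0.1268]
ee_rot: [0.748, 0.664, 0.0, -0.0]
ft_force: [-4.3, -1.4, 11.5]
grip_width: 0.003
```

Call:
send_rows --pt "0 0 1.5" --pt "0 0 3" --pt "0 0 4.5" --pt "0 0 6" --pt "0 0 7.5" --roll '[0, 0, 0, 0, 0]'

```text
clock: 15.77
position: [0.5227, 0.1635, 0.1195]
ee_rot: [0.748, 0.664, 0.0, -0.0]
ft_force: [-4.1, -2.2, 11.0]
grip_width: 0.003
```

Call:
send_rows --pt "0 0 1.2" --pt "0 0 2.4" --pt "0 0 3.6" --pt "0 0 4.8" --pt "0 0 5.5" --roll '[0, 0, 0, 0, 0]'

```text
clock: 16.18
position: [0.5227, 0.1635, 0.114]
ee_rot: [0.748, 0.664, 0.0, -0.0]
ft_force: [-4.2, -1.2, 11.0]
grip_width: -0.003
```

```bash
python3 st.py
```

```text
t 16.18 stand s 72.5 lat -0.7 z 114.0 toolx-yaw 1.4525 F [-4.2 -1.2 11. ] w -0.003
```

Call:
send_rows --pt "0 0 0.5" --pt "0 0 1" --pt "0 0 1.5" --pt "0 0 1.5" --pt "0 0 1.5" --roll '[0, 0, 0, 0, 0]'

```text
clock: 16.6
position: [0.5227, 0.1635, 0.1124]
ee_rot: [0.748, 0.664, 0.0, -0.0]
ft_force: [-2.8, -1.9, 9.6]
grip_width: -0.001
```

Call:
send_rows --pt "0 0 0.5" --pt "0 0 1" --pt "0 0 1.5" --pt "0 0 1.5" --pt "0 0 1.5" --roll '[0, 0, 0, 0, 0]'

```text
clock: 17.02
position: [0.5227, 0.1635, 0.1112]
ee_rot: [0.748, 0.664, 0.0, -0.0]
ft_force: [-5.3, -2.7, 14.1]
grip_width: -0.003
```

Call:
send_rows --pt "0 0 0.5" --pt "0 0 1" --pt "0 0 1.5" --pt "0 0 1.5" --pt "0 0 1.5" --roll '[0, 0, 0, 0, 0]'

```text
clock: 17.43
position: [0.5227, 0.1635, 0.1098]
ee_rot: [0.748, 0.664, 0.0, -0.0]
ft_force: [-6.1, -2.2, 14.6]
grip_width: 0.001
```

```bash
python3 st.py; python3 snap.py w5 wrist; python3 snap.py s5 side
python3 - <<'E'
from h import *
for n in('w5','s5'):
    k=dict(np.load(n+'.npz'));u=np.array([.1167,.9932]);X=np.r_[(np.array([513.45,91.57])+2*u)/1e3,.07]
    print(n,proj(k,X),cloud(k,k['d'])[tuple(np.clip(proj(k,X)[0][::-1].astype(int),0,[479,639]))])
E
```

```text
t 17.43 stand s 72.5 lat -0.8 z 109.8 toolx-yaw 1.4525 F [-6.1 -2.2 14.6] w 0.001
w5 [[315.26306549 388.9776484 ]] [0.5207895  0.15378428 0.14698763]
s5 [[279.64362357 256.35061129]] [0.51127429 0.09251073 0.07301247]
```

Call:
send_rows --pt "0 0 0.7" --pt "0 0 1.4" --pt "0 0 2" --pt "0 0 2.4" --pt "0 0 2.4" --roll '[0, 0, 0, 0, 0]'

```text
clock: 17.95
position: [0.5227, 0.1635, 0.1076]
ee_rot: [0.748, 0.664, 0.001, -0.0]
ft_force: [-6.8, -3.5, 15.7]
grip_width: -0.002
```

```bash
python3 st.py
```

```text
t 17.95 stand s 72.5 lat -0.8 z 107.6 toolx-yaw 1.4524 F [-6.8 -3.5 15.7] w -0.002
```

Call:
send_rows --pt "0 0 -25" --pt "-15 0 -55" --pt "-45 0 -65" --pt "-80 0 -65" --pt "-85 0 -65" --roll '[0, 0, 0, 0, 0]'

```text
clock: 18.37
position: [0.5126, 0.0732, 0.1723]
ee_rot: [0.75, 0.662, 0.001, 0.001]
ft_force: [0.5, -0.8, 0.7]
grip_width: -0.002
```

Call:
send_rows --pt "0 0 0" --pt "0 0 0" --pt "0 0 0" --pt "0 0 0" --pt "0 0 0" --roll '[0, 0, 0, 0, 0]'

```text
clock: 18.78
position: [0.5123, 0.0802, 0.1708]
ee_rot: [0.747, 0.665, -0.0, -0.0]
ft_force: [-0.1, 0.4, 0.6]
grip_width: -0.001
```

```bash
python3 snap.py w6 wrist
cat > needle.py <<'E'
import sys;from h import *
n=sys.argv[1];k=dict(np.load(n+'.npz'));p,d=k['p'],k['d'];u=np.array([.1167,.9932]);O=np.array([513.45,91.57])
W=cloud(k,d);c=proj(k,np.r_[(O+2*u)/1e3,.068])[0];print('dial px',c)
z=W[...,2];m=(z>.055)&(z<.1)&(np.hypot(W[...,0]-c0,W[...,1]-c1)<.04) if 0 else None
# rectify: top view of plane z=68mm, 10px/mm, up=stand +x
v=np.array([-u[1],u[0]]);zz=float(sys.argv[2])
G=[O+2*u+a*u+b*v for a,b in((40,40),(40,-40),(-40,-40),(-40,40))]
src=np.float32([proj(k,np.r_[g/1e3,zz])[0] for g in G]);H=cv2.getPerspectiveTransform(src,np.float32([[0,0],[600,0],[600,600],[0,600]]))
cv2.imwrite(f'pics/{n}_dial.png',cv2.warpPerspective(p,H,(600,600),flags=cv2.INTER_CUBIC))
E
python3 needle.py w6 .068
```

```text
dial px [316.08535034 218.19057678]
```

View pics/w6_dial.png

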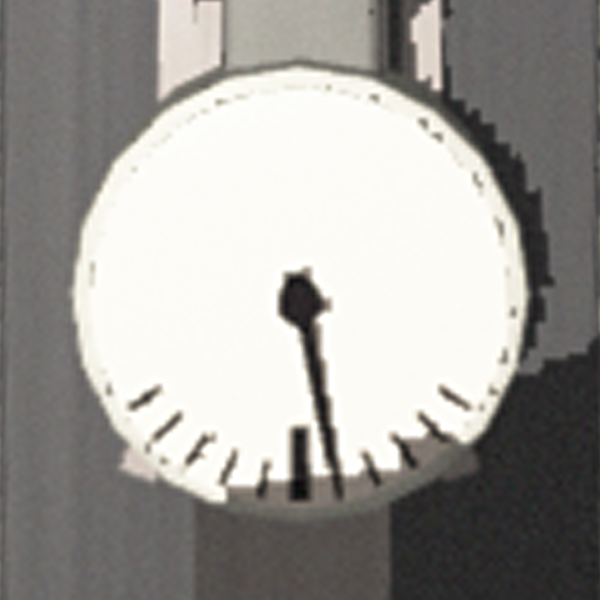

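The needle stands one tick short of the zero mark, about 0.18 rad before it, so it reads about 0.82. Another 0.9 mm of press will centre it.

Call:
send_rows --pt "35 0 0" --pt "70 0 5" --pt "84 0 25" --pt "84 0 48" --pt "84 0 60" --roll '[0, 0, 0, 0, 0]'

```text
clock: 19.25
position: [0.5211, 0.1639, 0.1086]
ee_rot: [0.747, 0.665, -0.001, -0.0]
ft_force: [-0.1, 0.1, 0.2]
grip_width: 0.001
```

Call:
send_rows --pt "0 0 0.5" --pt "0 0 1" --pt "0 0 1.5" --pt "0 0 2" --pt "0 0 2.2" --roll '[0, 0, 0, 0, 0]'

```text
clock: 19.67
position: [0.5227, 0.1624, 0.1098]
ee_rot: [0.748, 0.664, 0.001, 0.0]
ft_force: [0.0, -0.7, -0.8]
grip_width: 0.0
```

```bash
python3 st.py
```

```text
t 19.67 stand s 71.4 lat -1.0 z 109.8 toolx-yaw 1.4520 F [ 0.  -0.7 -0.8] w 0.000
```

Call:
send_rows --pt "0 0 0.5" --pt "0 0 1" --pt "0 0 1.5" --pt "0 0 2" --pt "0 0 2.2" --roll '[0, 0, 0, 0, 0]'

```text
clock: 20.08
position: [0.5223, 0.1626, 0.107]
ee_rot: [0.748, 0.664, 0.0, -0.0]
ft_force: [-1.6, -0.1, 6.3]
grip_width: -0.002
```

Call:
send_rows --pt "0 0 0.3" --pt "0 0 0.6" --pt "0 0 0.9" --pt "0 0 0.9" --pt "0 0 0.9" --roll '[0, 0, 0, 0, 0]'

```text
clock: 20.5
position: [0.5224, 0.1627, 0.107]
ee_rot: [0.748, 0.664, 0.0, -0.0]
ft_force: [-5.6, -2.5, 14.1]
grip_width: 0.0
```

```bash
python3 st.py
```

```text
t 20.50 stand s 71.7 lat -0.6 z 107.0 toolx-yaw 1.4527 F [-5.6 -2.5 14.1] w 0.000
```

Call:
send_rows --pt "0 0 0.3" --pt "0 0 0.6" --pt "0 0 0.6" --pt "0 0 0.6" --pt "0 0 0.6" --roll '[0, 0, 0, 0, 0]'

```text
clock: 20.92
position: [0.5224, 0.1627, 0.1066]
ee_rot: [0.748, 0.664, 0.0, -0.0]
ft_force: [-8.2, -2.5, 17.8]
grip_width: 0.001
```

Call:
send_rows --pt "0 0 0.2" --pt "0 0 0.4" --pt "0 0 0.4" --pt "0 0 0.4" --pt "0 0 0.4" --roll '[0, 0, 0, 0, 0]'

```text
clock: 21.33
position: [0.5224, 0.1627, 0.1063]
ee_rot: [0.748, 0.664, 0.0, -0.0]
ft_force: [-7.6, -2.7, 18.1]
grip_width: 0.0
```

```bash
python3 st.py
```

```text
t 21.33 stand s 71.7 lat -0.6 z 106.3 toolx-yaw 1.4527 F [-7.6 -2.7 18.1] w 0.000
```

Call:
send_rows --pt "0 0 -25" --pt "-15 0 -55" --pt "-45 0 -65" --pt "-84 0 -65" --pt "-84 0 -65" --roll '[0, 0, 0, 0, 0]' --jaw 0.8

```text
clock: 21.75
position: [0.5125, 0.0717, 0.1709]
ee_rot: [0.75, 0.661, 0.0, 0.001]
ft_force: [0.2, -0.7, -0.6]
grip_width: 0.712
```

```bash
python3 snap.py w7 wrist; python3 needle.py w7 .068
python3 - <<'E'
import cv2,numpy as np
for n in('w6','w7'):
    g=cv2.imread(f'pics/{n}_dial.png',0)
    # hub centre
    b=(g<70).astype(np.uint8);yy,xx=np.nonzero(b[250:345,250:350]);c0=(np.median(xx)+250,np.median(yy[:])+250)
    l,lab,st,cc=cv2.connectedComponentsWithStats(b[80:520,90:510])
    for i in range(1,l):
        if st[i,4]>80: print(n,st[i]+[90,80,0,0,0],(cc[i]+[90,80]).round(1))
E
python3 st.py
```

```text
dial px [313.63958131 205.49807815]
w6 [ 439   80   71  122 2271] [479.7 136.1]
w6 [ 281  275   62  223 2865] [310.2 350.2]
w6 [ 389  388  121  132 6620] [467.7 482.8]
w6 [431 426  16  16  84] [438.  434.9]
w6 [290 430  20  71 959] [299.7 470.2]
w6 [401 443  16  25 182] [408.1 455.8]
w6 [369 468  11  17  98] [374.1 476.6]
w6 [257 482   9  15  87] [261.5 489.4]
w7 [ 438   87   72  116 1795] [479.5 141.1]
w7 [ 282  273   41  222 3252] [298.9 366.5]
w7 [472 441  13  34 160] [478.5 455.6]
w7 [ 387  446  123   74 4373] [459.3 499.2]
w7 [181 491  16  29 294] [189.4 505.8]
t 21.80 stand s -16.4 lat -0.9 z 170.4 toolx-yaw 1.4466 F [-0.3  0.5  0.9] w 0.789
```

The needle's blob has merged with the zero mark (columns 282–323, centroid 299 against the mark's 300), so the head is zeroed. Now to draw the master out.

Call:
send_rows --pt "-30 0 25" --pt "-51 -0.7 60" --pt "-51 -0.7 95" --pt "-51 -0.7 125" --pt "-51 -0.7 140" --roll '[0, 0, 0, 0, 0]'

```text
clock: 22.22
position: [0.5036, 0.0286, 0.0262]
ee_rot: [0.748, 0.664, -0.002, -0.001]
ft_force: [0.1, -0.1, 0.8]
grip_width: 0.802
```

Call:
send_rows --pt "0 0 0" --pt "0 0 5" --pt "0 0 12" --pt "0 0 12" --pt "0 0 12" --roll '[0, 0, 0, 0, 0]'

```text
clock: 22.63
position: [0.5061, 0.0289, 0.0183]
ee_rot: [0.747, 0.664, 0.0, 0.0]
ft_force: [0.3, -0.0, 0.1]
grip_width: 0.803
```

```bash
python3 st.py
```

```text
t 22.63 stand s -63.1 lat 0.0 z 18.3 toolx-yaw 1.4530 F [ 0.3 -0.   0.1] w 0.803
```

Call:
send_rows --pt "0 0 0" --pt "0 0 0" --pt "0 0 0" --pt "0 0 0" --pt "0 0 0" --roll '[0, 0, 0, 0, 0]' --jaw 0.0 --newtons 80

```text
clock: 23.05
position: [0.5059, 0.0288, 0.0185]
ee_rot: [0.748, 0.664, 0.0, -0.0]
ft_force: [-4.6, -0.8, 9.4]
grip_width: 0.329
```

Call:
send_rows --pt "0 0 0" --pt "0 0 0" --pt "-2 0 0" --pt "-6 0 0" --pt "-12 0 0" --roll '[0, 0, 0, 0, 0]'

```text
clock: 23.47
position: [0.5053, 0.0207, 0.0186]
ee_rot: [0.746, 0.665, 0.002, -0.001]
ft_force: [1.2, 12.7, 1.4]
grip_width: 0.326
```

Call:
send_rows --pt "-8 0 0" --pt "-16 0 0" --pt "-24 0 0" --pt "-32 0 0" --pt "-40 0 0" --roll '[0, 0, 0, 0, 0]'

```text
clock: 23.88
position: [0.5005, -0.0222, 0.0185]
ee_rot: [0.747, 0.665, 0.001, 0.0]
ft_force: [0.8, 5.1, 5.2]
grip_width: 0.33
```

Call:
send_rows --pt "-8 0 0" --pt "-16 0 0" --pt "-24 0 0" --pt "-32 0 0" --pt "-40 0 0" --roll '[0, 0, 0, 0, 0]'

```text
clock: 24.3
position: [0.4955, -0.0623, 0.0183]
ee_rot: [0.747, 0.664, 0.001, -0.0]
ft_force: [1.1, 4.2, 4.0]
grip_width: 0.325
```

```bash
python3 st.py
```

```text
t 24.30 stand s -154.9 lat -0.2 z 18.3 toolx-yaw 1.4535 F [1.1 4.2 4. ] w 0.325
```

Call:
send_rows --pt "0 0 -8" --pt "0 0 -20" --pt "-6 2 -32" --pt "-30 8 -35" --pt "-60 14 -35" --roll '[0, 0, 0, 0, -0.03]'

```text
clock: 24.72
position: [0.5026, -0.1222, 0.0543]
ee_rot: [0.736, 0.677, 0.001, 0.0]
ft_force: [1.7, -0.4, -5.6]
grip_width: 0.327
```

Call:
send_rows --pt "-36 6 0" --pt "-72 12 0" --pt "-105 17 0" --pt "-117 19 0" --pt "-117 19 0" --roll '[-0.03, -0.06, -0.087, -0.087, -0.087]'

```text
clock: 25.13
position: [0.509, -0.2467, 0.0535]
ee_rot: [0.709, 0.705, -0.001, 0.001]
ft_force: [-0.6, 0.6, -5.4]
grip_width: 0.327
```

Call:
send_rows --pt "0 0 8" --pt "0 0 18" --pt "0 0 28" --pt "0 0 36" --pt "0 0 39" --roll '[0, 0, 0, 0, 0]'

```text
clock: 25.55
position: [0.5094, -0.2407, 0.0117]
ee_rot: [0.707, 0.707, -0.001, -0.001]
ft_force: [0.2, -0.6, -5.9]
grip_width: 0.326
```

```bash
python3 st.py; python3 -c "
from workcell import monitor;print(monitor.get_obs()['position']*1000)"
```

```text
t 25.55 stand s -330.5 lat -34.8 z 11.7 toolx-yaw 1.5712 F [ 0.2 -0.6 -5.9] w 0.326
[ 509.39238497 -240.68662473   11.70005293]
```

Call:
send_rows --pt "0 0 0.5" --pt "0 0 1" --pt "0 0 1.5" --pt "0 0 2" --pt "0 0 2" --roll '[0, 0, 0, 0, 0]'

```text
clock: 25.97
position: [0.5105, -0.2422, 0.012]
ee_rot: [0.707, 0.707, 0.0, 0.0]
ft_force: [-0.4, -0.3, -5.5]
grip_width: 0.329
```

Call:
send_rows --pt "0 0 0.4" --pt "0 0 0.8" --pt "0 0 1.2" --pt "0 0 1.2" --pt "0 0 1.2" --roll '[0, 0, 0, 0, 0]'

```text
clock: 26.38
position: [0.5105, -0.2423, 0.0107]
ee_rot: [0.708, 0.707, 0.0, 0.0]
ft_force: [1.2, -0.5, -3.8]
grip_width: 0.324
```

Call:
send_rows --pt "0 0 0.4" --pt "0 0 0.6" --pt "0 0 0.6" --pt "0 0 0.6" --pt "0 0 0.6" --roll '[0, 0, 0, 0, 0]' --jaw 0.8

```text
clock: 26.8
position: [0.5105, -0.2422, 0.0101]
ee_rot: [0.707, 0.707, 0.0, 0.0]
ft_force: [0.0, 0.7, -0.1]
grip_width: 0.801
```

Call:
send_rows --pt "0 0 -15" --pt "0 0 -45" --pt "0 30 -50" --pt "0 65 -50" --pt "0 91 -50" --roll '[0, 0, 0, 0, -0.01]'

```text
clock: 27.22
position: [0.6042, -0.2415, 0.0612]
ee_rot: [0.704, 0.711, 0.001, 0.001]
ft_force: [-0.1, -0.0, -0.9]
grip_width: 0.802
```

Call:
send_rows --pt "0 0 0" --pt "0 0 0" --pt "0 0 10" --pt "0 0 20" --pt "0 0 20" --roll '[0, 0, 0, 0, 0]'

```text
clock: 27.63
position: [0.5991, -0.2419, 0.0372]
ee_rot: [0.704, 0.71, -0.001, -0.002]
ft_force: [0.2, 0.7, -1.2]
grip_width: 0.8
```

```bash
python3 st.py; python3 -c "
from workcell import monitor;print(monitor.get_obs()['position']*1000)"; python3 snap.py w8 wrist
```

```text
t 27.63 stand s -321.2 lat -124.0 z 37.2 toolx-yaw 1.5788 F [ 0.2  0.7 -1.2] w 0.800
[ 599.07430249 -241.86291789   37.21571842]
```

View pics/w8.png

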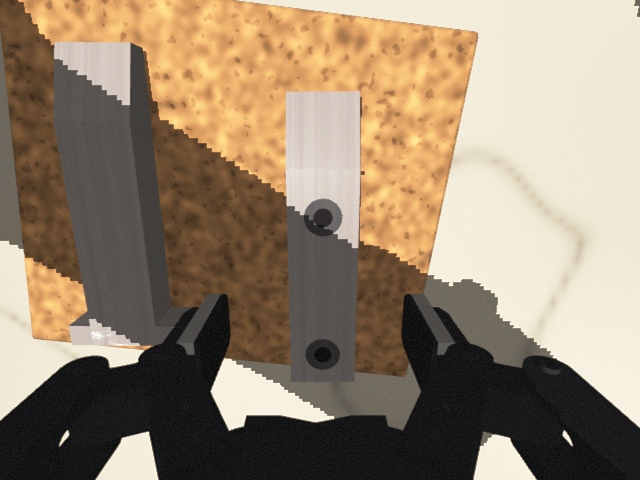

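The picture shows the master flat on the mat at left, and the spacer at columns 287–360 between the open fingers, about 2 mm right of centre.

Call:
send_rows --pt "0 2 10" --pt "0 2 20" --pt "0 2 27" --pt "0 2 27" --pt "0 2 27" --roll '[0, 0, 0, 0, 0]'

```text
clock: 28.1
position: [0.6029, -0.2422, 0.0122]
ee_rot: [0.704, 0.71, -0.0, -0.001]
ft_force: [-0.8, -0.2, 0.2]
grip_width: 0.803
```

Call:
send_rows --pt "0 0 0" --pt "0 0 0" --pt "0 0 0" --pt "0 0 0" --pt "0 0 0" --roll '[0, 0, 0, 0, 0]' --jaw 0.0 --newtons 70

```text
clock: 28.52
position: [0.6037, -0.2424, 0.0137]
ee_rot: [0.704, 0.71, 0.0, 0.0]
ft_force: [-1.5, -0.2, 5.1]
grip_width: 0.33
```

Call:
send_rows --pt "0 0 0" --pt "0 0 0" --pt "0 0 -8" --pt "0 0 -25" --pt "0 0 -45" --roll '[0, 0, 0, 0, 0]'

```text
clock: 28.93
position: [0.6019, -0.2416, 0.057]
ee_rot: [0.704, 0.71, -0.001, -0.002]
ft_force: [0.3, 0.3, -4.2]
grip_width: 0.328
```

```bash
python3 st.py; python3 -c "
from h import *;from workcell import monitor;o=monitor.get_obs();print(o['position']*1000)
u=np.array([.1167,.9932]);O=np.array([513.45,91.57]);print(to_tool(o,np.r_[(O-125*u)/1e3,.055]))"
```

```text
t 28.93 stand s -320.6 lat -126.7 z 57.0 toolx-yaw 1.5798 F [ 0.3  0.3 -4.2] w 0.328
[ 601.9041285  -241.60286846   57.00106801]
[ 209.93839279 -101.15033251    2.57341893]
```

Call:
send_rows --pt "35 -17 0" --pt "70 -34 0" --pt "105 -51 0" --pt "140 -68 0" --pt "175 -85 0" --roll '[0.025, 0.05, 0.075, 0.1, 0.126]'

```text
clock: 29.35
position: [0.5151, -0.0664, 0.0577]
ee_rot: [0.748, 0.664, -0.0, -0.0]
ft_force: [2.0, 1.4, -3.7]
grip_width: 0.327
```

Call:
send_rows --pt "20 -11 0" --pt "32 -12 0" --pt "32 -12 0" --pt "32 -12 0" --pt "32 -12 0" --roll '[0, 0, 0, 0, 0]'

```text
clock: 29.77
position: [0.5085, -0.0358, 0.0581]
ee_rot: [0.748, 0.664, -0.0, 0.0]
ft_force: [-0.1, -0.9, -4.7]
grip_width: 0.326
```

```bash
python3 st.py;python3 snap.py w9 wrist
python3 - <<'E'
from h import *
k=dict(np.load('w9.npz'));W=cloud(k,k['d'])*1e3;u=np.array([.1167,.9932]);v=np.array([-u[1],u[0]]);O=np.array([513.45,91.57])
D=W[...,:2]-O;s=D@u;l=D@v;z=W[...,2]
for s0 in range(-115,-25,15):
    m=(abs(s-s0)<3)&(z>38)&(abs(l)<25)&(k['p'].min(-1)>60)
    if m.sum():print(s0,l[m].min().round(1),l[m].max().round(1),np.median(z[m]).round(1))
m=(z>38)&(abs(l)<20)&(s<-20)&(s>-60);print('nose s',s[m].max())
E
```

```text
t 29.77 stand s -127.0 lat -10.0 z 58.1 toolx-yaw 1.4529 F [-0.1 -0.9 -4.7] w 0.326
-115 -24.2 24.9 70.1
-100 -24.2 5.9 69.7
-85 -23.9 6.1 69.7
-70 -23.8 6.3 69.1
-55 -23.9 6.4 64.4
-40 -23.6 6.4 58.7
nose s -20.000198808256215
```

Call:
send_rows --pt "0 -5 0" --pt "0 -9.7 0" --pt "4 -9.7 8" --pt "8 -9.7 20" --pt "12 -9.7 30" --roll '[0, 0, 0, 0, 0]'

```text
clock: 30.23
position: [0.5001, -0.0211, 0.0266]
ee_rot: [0.747, 0.665, 0.0, -0.0]
ft_force: [0.6, -0.3, -4.9]
grip_width: 0.326
```

Call:
send_rows --pt "0 0 1" --pt "0 0 2" --pt "0 0 3" --pt "0 0 3.5" --pt "0 0 3.5" --roll '[0, 0, 0, 0, 0]'

```text
clock: 30.65
position: [0.5006, -0.022, 0.0246]
ee_rot: [0.747, 0.664, 0.0, 0.0]
ft_force: [0.6, 0.2, -4.8]
grip_width: 0.325
```

```bash
python3 st.py
```

```text
t 30.65 stand s -114.3 lat -0.5 z 24.6 toolx-yaw 1.4534 F [ 0.6  0.2 -4.8] w 0.325
```

Call:
send_rows --pt "0 0 0.6" --pt "0 0 1.2" --pt "0 0 1.8" --pt "0 0 1.8" --pt "0 0 1.8" --roll '[0, 0, 0, 0, 0]'

```text
clock: 31.07
position: [0.5003, -0.0218, 0.0227]
ee_rot: [0.747, 0.665, 0.0, -0.0]
ft_force: [0.1, 0.6, -4.6]
grip_width: 0.328
```

Call:
send_rows --pt "0 0 0.4" --pt "0 0 0.8" --pt "0 0 0.8" --pt "0 0 0.8" --pt "0 0 0.8" --roll '[0, 0, 0, 0, 0]'

```text
clock: 31.48
position: [0.5004, -0.0218, 0.0219]
ee_rot: [0.747, 0.665, 0.0, -0.0]
ft_force: [0.3, -0.2, -4.9]
grip_width: 0.323
```

Call:
send_rows --pt "0 0 0.4" --pt "0 0 0.8" --pt "2 0 0.8" --pt "5 0 0.8" --pt "8 0 0.8" --roll '[0, 0, 0, 0, 0]'

```text
clock: 31.9
position: [0.502, -0.0145, 0.0216]
ee_rot: [0.748, 0.664, 0.0, 0.001]
ft_force: [-1.8, -4.9, 5.8]
grip_width: 0.327
```

Call:
send_rows --pt "3 0 0" --pt "6 0 0" --pt "9 0 0" --pt "12 0 0" --pt "14 0 0" --roll '[0, 0, 0, 0, 0]'

```text
clock: 32.32
position: [0.5037, -0.0001, 0.0216]
ee_rot: [0.747, 0.664, 0.0, 0.001]
ft_force: [-0.8, -5.8, 6.7]
grip_width: 0.325
```

```bash
python3 st.py
```

```text
t 32.32 stand s -92.2 lat -1.0 z 21.6 toolx-yaw 1.4536 F [-0.8 -5.8  6.7] w 0.325
```

Call:
send_rows --pt "3 0 -0.3" --pt "6 0 -0.3" --pt "9 0 -0.3" --pt "12 0 -0.3" --pt "12 0 -0.3" --roll '[0, 0, 0, 0, 0]'

```text
clock: 32.73
position: [0.5048, 0.0127, 0.0216]
ee_rot: [0.747, 0.665, 0.0, 0.0]
ft_force: [-0.9, -2.2, 5.2]
grip_width: 0.329
```

Call:
send_rows --pt "0 0 0" --pt "0 0 0" --pt "0 0 0" --pt "0 0 -12" --pt "0 0 -42" --roll '[0, 0, 0, 0, 0]' --jaw 0.75

```text
clock: 33.15
position: [0.5019, 0.0119, 0.0616]
ee_rot: [0.747, 0.665, -0.003, -0.001]
ft_force: [0.8, -0.5, 0.6]
grip_width: 0.749
```

Call:
send_rows --pt "-30 0 0" --pt "-60 0 0" --pt "-67 0 0" --pt "-67 0 0" --pt "-67 0 0" --roll '[0, 0, 0, 0, 0]' --jaw 0.0

```text
clock: 33.57
position: [0.4966, -0.0541, 0.0638]
ee_rot: [0.747, 0.664, 0.0, -0.0]
ft_force: [-0.7, 1.2, -0.2]
grip_width: 0.037
```

```bash
python3 st.py;python3 snap.py w10 wrist
python3 - <<'E'
from h import *
k=dict(np.load('w10.npz'));W=cloud(k,k['d'])*1e3;u=np.array([.1167,.9932]);v=np.array([-u[1],u[0]]);O=np.array([513.45,91.57])
D=W[...,:2]-O;s=D@u;l=D@v;z=W[...,2]
for s0 in range(-140,-35,12):
    m=(abs(s-s0)<3)&(z>26)&(z<40)&(abs(l)<25)&(k['p'].min(-1)>45)
    if m.sum():print(s0,m.sum(),l[m].min().round(1),l[m].max().round(1),np.median(z[m]).round(1))
m=(z>30)&(z<38)&(abs(l)<10)&(s>-132)&(s<-60);print('tail s',np.percentile(s[m],1))
E
```

```text
t 33.57 stand s -146.7 lat -0.3 z 63.8 toolx-yaw 1.4530 F [-0.7  1.2 -0.2] w 0.037
-116 795 -15.0 14.9 33.5
-104 827 -14.7 15.0 33.6
-92 898 -14.9 14.8 33.5
-80 950 -14.6 15.0 33.5
-68 1047 -14.8 15.2 33.5
-56 1079 -14.5 15.3 33.5
-44 1166 -14.6 15.3 33.6
tail s -122.54844640591699
```

View pics/w10.png

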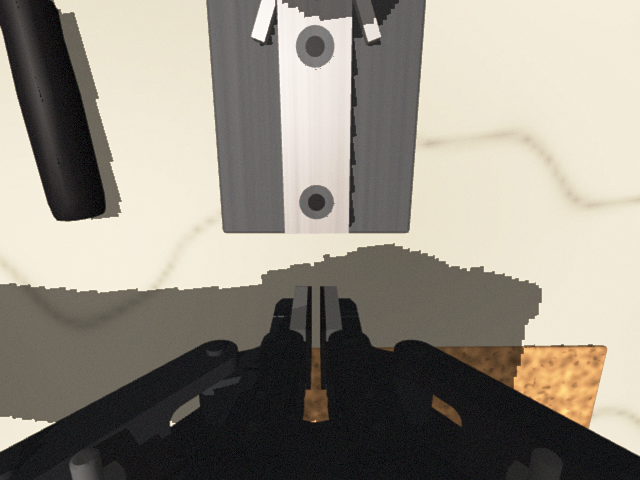

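The spacer is straight between the rails, with its tail at row 233. Pushing it in the same way.

Call:
send_rows --pt "0 0 20" --pt "0 0 47" --pt "0 0 47" --pt "3 0 47" --pt "6 0 47" --roll '[0, 0, 0, 0, 0]'

```text
clock: 34.03
position: [0.4977, -0.0479, 0.0173]
ee_rot: [0.747, 0.665, 0.0, 0.0]
ft_force: [1.3, 0.9, 0.0]
grip_width: 0.002
```

Call:
send_rows --pt "2 0 0" --pt "4 0 0" --pt "6 0 0" --pt "8 0 0" --pt "9 0 0" --roll '[0, 0, 0, 0, 0]'

```text
clock: 34.45
position: [0.4986, -0.0399, 0.0169]
ee_rot: [0.747, 0.664, 0.0, 0.0]
ft_force: [-0.7, -4.8, 3.9]
grip_width: 0.004
```

Call:
send_rows --pt "1.2 0 0" --pt "2.4 0 0" --pt "3.6 0 0" --pt "4.8 0 0" --pt "6 0 0" --roll '[0, 0, 0, 0, 0]'

```text
clock: 34.87
position: [0.4989, -0.0359, 0.0166]
ee_rot: [0.748, 0.664, -0.001, 0.001]
ft_force: [-2.6, -11.0, 5.4]
grip_width: -0.002
```

Call:
send_rows --pt "1.2 0 0" --pt "2.4 0 0" --pt "3.6 0 0" --pt "4.8 0 0" --pt "6 0 0" --roll '[0, 0, 0, 0, 0]'

```text
clock: 35.28
position: [0.4995, -0.0308, 0.0166]
ee_rot: [0.748, 0.664, -0.001, 0.001]
ft_force: [-1.0, -13.8, 5.7]
grip_width: -0.0
```

```bash
python3 st.py
```

```text
t 35.28 stand s -123.1 lat -0.5 z 16.6 toolx-yaw 1.4511 F [ -1.  -13.8   5.7] w -0.000
```

Call:
send_rows --pt "1.2 0 0" --pt "2.4 0 0" --pt "3.6 0 0" --pt "4.8 0 0" --pt "6 0 0" --roll '[0, 0, 0, 0, 0]'

```text
clock: 35.7
position: [0.5002, -0.0256, 0.0166]
ee_rot: [0.748, 0.663, -0.001, 0.001]
ft_force: [-1.6, -16.2, 6.5]
grip_width: 0.002
```

Call:
send_rows --pt "1.2 0 0" --pt "2.4 0 0" --pt "3.6 0 0" --pt "4.8 0 0" --pt "6 0 0" --roll '[0, 0, 0, 0, 0]'

```text
clock: 36.12
position: [0.5008, -0.0205, 0.0166]
ee_rot: [0.749, 0.663, -0.001, 0.002]
ft_force: [-3.4, -20.0, 5.9]
grip_width: 0.003
```

Call:
send_rows --pt "0.8 0 0" --pt "1.6 0 0" --pt "2.4 0 0" --pt "3.2 0 0" --pt "4 0 0" --roll '[0, 0, 0, 0, 0]'

```text
clock: 36.53
position: [0.5014, -0.0156, 0.0166]
ee_rot: [0.748, 0.663, -0.001, 0.001]
ft_force: [-2.2, -15.3, 6.9]
grip_width: 0.002
```

```bash
python3 st.py
```

```text
t 36.53 stand s -107.8 lat -0.5 z 16.6 toolx-yaw 1.4504 F [ -2.2 -15.3   6.9] w 0.002
```

Call:
send_rows --pt "0.8 0 0" --pt "1.6 0 0" --pt "2.4 0 0" --pt "3.2 0 0" --pt "4 0 0" --roll '[0, 0, 0, 0, 0]'

```text
clock: 36.95
position: [0.5019, -0.0114, 0.0166]
ee_rot: [0.748, 0.663, -0.001, 0.001]
ft_force: [-1.4, -14.4, 6.4]
grip_width: -0.002
```

Call:
send_rows --pt "0.3 0 0" --pt "0.6 0 0" --pt "0.9 0 0" --pt "1.2 0 0" --pt "1.2 0 0" --roll '[0, 0, 0, 0, 0]'

```text
clock: 37.37
position: [0.502, -0.0101, 0.0166]
ee_rot: [0.748, 0.663, -0.001, 0.001]
ft_force: [-0.8, -14.6, 6.7]
grip_width: -0.0
```

```bash
python3 st.py
```

```text
t 37.37 stand s -102.3 lat -0.5 z 16.6 toolx-yaw 1.4508 F [ -0.8 -14.6   6.7] w -0.000
```

Call:
send_rows --pt "0.15 0 0" --pt "0.3 0 0" --pt "0.45 0 0" --pt "0.6 0 0" --pt "0.6 0 0" --roll '[0, 0, 0, 0, 0]'

```text
clock: 37.78
position: [0.5021, -0.0096, 0.0166]
ee_rot: [0.748, 0.663, -0.001, 0.001]
ft_force: [-1.7, -15.0, 7.2]
grip_width: -0.0
```

Call:
send_rows --pt "0.1 0 0" --pt "0.2 0 0" --pt "0.3 0 0" --pt "0.4 0 0" --pt "0.4 0 0" --roll '[0, 0, 0, 0, 0]'

```text
clock: 38.2
position: [0.5021, -0.0093, 0.0166]
ee_rot: [0.748, 0.663, -0.001, 0.001]
ft_force: [-1.7, -15.3, 5.9]
grip_width: 0.007
```

```bash
python3 st.py
```

```text
t 38.20 stand s -101.5 lat -0.5 z 16.6 toolx-yaw 1.4506 F [ -1.7 -15.3   5.9] w 0.007
```

Call:
send_rows --pt "0.1 0 0" --pt "0.2 0 0" --pt "0.3 0 0" --pt "0.4 0 0" --pt "0.4 0 0" --roll '[0, 0, 0, 0, 0]'

```text
clock: 38.62
position: [0.5022, -0.0088, 0.0166]
ee_rot: [0.748, 0.663, -0.001, 0.001]
ft_force: [-0.9, -14.2, 6.5]
grip_width: -0.003
```

Call:
send_rows --pt "0.1 0 0" --pt "0.2 0 0" --pt "0.3 0 0" --pt "0.3 0 0" --pt "0.3 0 0" --roll '[0, 0, 0, 0, 0]'

```text
clock: 39.03
position: [0.5022, -0.0087, 0.0166]
ee_rot: [0.748, 0.663, -0.001, 0.001]
ft_force: [-2.2, -15.5, 7.2]
grip_width: -0.001
```

```bash
python3 st.py
```

```text
t 39.03 stand s -100.9 lat -0.5 z 16.6 toolx-yaw 1.4505 F [ -2.2 -15.5   7.2] w -0.001
```

The spacer has reached the master's home position and stopped. Backing off to check the dial and everything else.

Call:
send_rows --pt "-6 0 0" --pt "-12 0 0" --pt "-12 0 -40" --pt "-12 0 -80" --pt "-12 0 -120" --roll '[0, 0, 0, 0, 0]'

```text
clock: 39.45
position: [0.5, -0.0171, 0.1373]
ee_rot: [0.747, 0.664, -0.001, -0.0]
ft_force: [1.8, 0.7, 0.0]
grip_width: 0.002
```

Call:
send_rows --pt "35 0 -36" --pt "70 0 -72" --pt "90 0 -110" --pt "90 0 -150" --pt "90 0 -185" --roll '[0, 0, 0, 0, 0]'

```text
clock: 39.87
position: [0.5104, 0.0749, 0.3154]
ee_rot: [0.746, 0.666, -0.0, -0.001]
ft_force: [1.4, 0.8, 0.5]
grip_width: 0.0
```

Call:
send_rows --pt "0 0 0" --pt "0 0 0" --pt "0 0 0" --pt "0 0 0" --pt "0 0 0" --roll '[0, 0, 0, 0, 0]'

```text
clock: 40.28
position: [0.5107, 0.0719, 0.3126]
ee_rot: [0.747, 0.665, -0.001, -0.0]
ft_force: [0.1, 0.5, 0.0]
grip_width: -0.003
```

```bash
python3 st.py;python3 snap.py w11 wrist; python3 needle.py w11 .068
python3 - <<'E'
from h import *
k=dict(np.load('w11.npz'));W=cloud(k,k['d'])*1e3;u=np.array([.1167,.9932]);v=np.array([-u[1],u[0]]);O=np.array([513.45,91.57])
D=W[...,:2]-O;s=D@u;l=D@v;z=W[...,2]
m=(z>28)&(z<40)&(abs(l)<12)&(s>-120)&(s<-35)&(k['p'].min(-1)>45);print('tail s',np.percentile(s[m],.5),'z',np.median(z[m]))
for s0 in(-80,-45):
    q=m&(abs(s-s0)<3);print(s0,l[q].mean())
print('pad z',np.median(z[(abs(s-72)<10)&(abs(l)<10)]))
a=cv2.imread('pics/w11_dial.png');b=cv2.resize(k['p'],(800,600))[:, :];c=np.zeros((600,800,3),np.uint8);c[:300,:300]=cv2.resize(a,(300,300));c[:375,300:]=cv2.resize(k['p'],(500,375));cv2.imwrite('pics/w11c.png',c)
E
```

```text
t 40.28 stand s -19.8 lat 0.4 z 312.6 toolx-yaw 1.4537 F [0.1 0.5 0. ] w -0.003
dial px [316.90032384 177.24268232]
tail s -89.67160104292186 z 33.50692825613561
-80 -0.11295447087960972
-45 -0.20583080912025006
pad z 105.72069930533004
```

View pics/w11c.png

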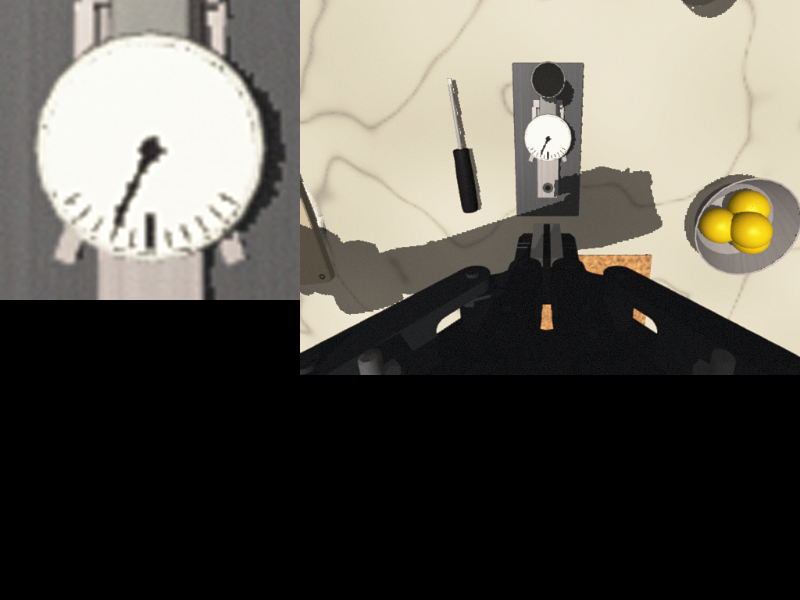

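The needle stands two ticks past zero, about 1.4 as expected. The spacer's tail is at s = -89.7 mm (home is -90), straight and flat, and the screwdriver, bowl and mug are in place. Handing in.

```bash
python3 -c "
from workcell import manip;print(manip.hand_in())"
```

```text
the job is handed in; nothing more can be done
None
```

The comparator check is done and handed in at about 40 s of the 72 s allowed.

- **Master:** I pushed it gently home, with 6.5 N of push at the end. I then pressed the head by its pad until the needle merged with the zero mark. I drew the master out and laid it back on the mat in its old place, where the wrist picture showed it flat.
- **Spacer:** I slid it home from behind. The push was about 15 N at the end, nearly all rubbing under the plunger, and 20 N at its highest reading on the slope.

Last checks after letting go:
- **Seating:** the spacer's tail measured 89.7 mm behind the stand origin, against 90 mm when home. It lay flat and straight to within 0.3 mm.
- **Needle:** it reads about 1.4 rad, as expected for the spacer.
- **Head:** the pad measured 105.7 mm high by depth. I left it at a tool reading of 106.3 mm, and the nominal zero height is 107 mm. These agree within the calibration error.
- **Stop contact:** the force rise against the stop was clear for the master but only about 1 N for the spacer, so its seating rests on position.
- **Bystanders:** the screwdriver and bowl looked undisturbed in the last picture, and the part of the mug in view did too. The purple look-alike and the towel roll were not pictured again after the start.

I used 9 of the 10 pictures.

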